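# Hold an eyepiece tube seated in the tube checker's V-block

## Robot

A 6-joint arm with a two-finger parallel gripper is mounted at the origin on the work surface. World frame = base frame: x ahead of the robot, y to its left, z up, the work surface at z = 0. Lengths are in mm, angles in rad, forces in N, time in s.
With the tool pointing down it reaches from about 300 to 775 mm from the base axis. Payload 14.6 kg.
Tool frame: the origin (TCP) lies between the finger pads; the fingertips stand 8 mm ahead of it and the grasp point (between the pads) lies 11 mm behind it; z points along the fingers, y is the direction in which the jaws open and shut (so a half turn about z gives the same grasp; the last joint's range is limited). The gripper opens to 94 mm and grips with 3 to 60 N. Pads are 16 mm wide; open, the fingers measure 119 mm over their backs; the gripper's body (75 mm by 177 mm) begins 78 mm behind the grasp point.
Start: joints at [1.091, 0.3, 1.521, -0, 1.321, -0.067], TCP at [220.643, 503.792, 213.446] pointing down, gripper open.
Joint ranges: [-3.03, 3.03], [-0.79, 2.21], [0.23, 2.52], [-1.04, 4.18], [0, 3.07], [-2.55, 2.55]. Speed limits (rad/s): [2.22, 2.22, 2.57, 3.14, 3.14, 3.14].

## Interface

Orientations are given as [roll, pitch, yaw] about the fixed x, y, z axes, in that order (R = Rz(yaw) Ry(pitch) Rx(roll)).
In Python, from cell import manip gives the robot as it stands. The module is installed in compiled form; this text tells all that it offers.
- The arm moves only by the tool send_rows, never from a script. Its argument "series" is a list that holds one entry, the list of rows, each a list of 5 numbers: the opening, from 0 (shut) to 1 (fully open), then the shift along the tool's x, y, z in mm, then the turn about the tool's z in degrees. In form: [[[gripper, dx, dy, dz, roll], ...]]. A call has 1 to 10 rows; each row is the pose to reach, as a shift and turn from the pose commanded when the call began, along the tool's axes at that moment; what a row does not reach only later rows make up. A row lasts 1/10 s, in which the tool goes at most 50 mm and 8.59 degrees, less where a joint would pass 70% of its speed; a pose out of reach is approached as far as the arm can. A call with a gripper value outside its range is refused whole. The fingers move at their own pace and stop on an object; "newtons" is the grip in N (left out, the last holds). Time passes only in rows, so rows that repeat a pose let the fingers close. It gives the time, the measured TCP pose, the force and the opening at its end, in the units of the state.
- manip.read_state(): the state, without advancing time (a new reading comes with each control period).
- manip.camera(name): name is "scene" or "side" or "wrist"; returns a dict with "img" (480x640x3 uint8, red, green, blue), "vfov" (degrees; the focal length in pixels is half the picture's height over the tangent of half this angle, whatever the lens; pixels are square), "cx", "cy" (the principal point, pixels), "pose" (4x4, takes a point from camera to world coordinates); the wrist camera has in their place "T_tool_cam" (4x4, takes a point from camera to tool coordinates, whose origin is the TCP and whose axes are the flange's). Camera axes: x right, y down, z forward; pixel columns grow to the right and rows downward; lengths in mm; the calibration is good to about 2 mm. A picture is of the moment at which its call begins: read the wrist's pose just before it. There is no depth.
- manip.sign_off(): hands the job in, once; it reports no verdict.
Trained networks look in a picture, given as the dict that the camera call returned (one of the last four; its "shot" number tells which), for a name from the list of things; names that differ only in an ending like _2 or _b are one class to them, and where a whole thing is asked for, a point or a joint stands for the part that bears it (a point fixed in the world has none). Each returns a list of dicts, best first, with "conf" (0 to 1); they miss things now and then, are a little off and sometimes report something else, mostly with a low value. They report only what shows in the picture. A call takes as long as a camera call. They do not tell look-alikes from the thing itself.
- manip.find_in(target, picture): "rect" ([left, top, width, height] in pixels, round what is visible of it).
- manip.silhouettes(target, picture): "pixels" (480x640 bool, what is visible of it) and "rect" ([left, top, width, height] in pixels, round what is visible of it).
The state is a dict: "clock": time; "joints": joint angles; "qd": joint speeds; "effort": joint torques, N m; "eef_pos": TCP position; "eef_rot": TCP orientation; "wrist_force": force on the tool from outside, world axes, zero at the start; "moment": the same for the moment, N m; "finger_gap": finger opening in mm.
Only numpy, scipy, OpenCV 4.12 (cv2) and the standard library are available. Lean on these libraries where they do the work, as an engineer would, in place of code of your own. Each camera call takes 0.05 s, during which the arm holds its last target. There are 200 camera calls.

## Task

Take the eyepiece tube (the one with the narrower nose) from its rest, bring it nose first through the gap under the checker's low bridge, and seat it in the V-block with its nose right up to the end stop. Finish while still holding it there: press it down firmly, with about 20 N, so that it bears well on both flanks of the V, and do not let go. Do not bang it into the bridge or ram it into the V, and leave the plain tube and the loose things on the desk where they are.

Things in the scene. Friction and masses are not known exactly. Their poses are not given: they have to be found in the camera images.
- eyepiece: The tube to seat: white cylinder 46 mm in diameter, 120 mm long, then a bare-metal nose 34 mm in diameter, 30 mm long; black rubber band at the other end; about 0.3 kg. Lies level on one of two low rests. Origin: on its axis, at the middle of the 120 mm part (34 mm above the table at the start), a good place to grip across. +x: along the axis to the nose; any roll about x.
- nose_tip (a point): Centre of the end face of the eyepiece tube's nose, on its axis, 90 mm from eyepiece along its +x. Axes as eyepiece.
- checker: Fixed bench instrument. Origin: on the table below the stop face; +x level, the way a tube is pushed in, towards the stop; z up. Along x, in mm from the stop face: base plate (120 wide, 12 high) -160 to 115, V-block -140 to -35, low bridge -45 to -5, stop block (56 wide, 78 high) 0 to 15, white collimator cylinder (92 high) 15 to 100.
- stop_face (a point): Point on the stop face where the centre of the nose's end face belongs: 60 mm above the table, which is the height of the tube's axis when it lies seated in the V. Axes as checker.
- flank_left: The V flank on the +y side of the checker: polished, slippery steel strip (friction about 0.15), 105 mm long along x, 13 mm wide, sloped 45 degrees. A seated tube touches it on a line 16 mm beside and 16 mm below the tube axis; its upper edge is 21 mm beside and 12 mm below that axis, its outer corner 28 mm beside and 19 mm below. Origin and axes as checker.
- flank_right: The same flank on the checker's -y side, mirrored. The V's bottom block stays 3 mm clear of a seated tube. Origin and axes as checker.
- bridge: Low white bridge over the stop end of the V-block, fixed, 40 mm long along checker x (-45 to -5 mm). Its underside is 93 mm above the table (10 mm over the top of a seated tube) and its top 107 mm; its legs leave a gap 78 mm wide, centred on the V. Origin and axes as checker.
- rest_a: Grey plastic rest on which the eyepiece tube lies, 100 x 70 mm, fixed; two sloped ridges along its x up to 17 mm high, so the tube's sides are free. Origin: centre of its underside, on the table; the tube lies along its x, nose towards +x.
- plain_tube: Not to be moved: white tube 46 mm in diameter and 130 mm long, with no narrower nose, on a rest like the other. Origin: middle of its axis.
- trial_lens: Bystander: loose dark steel lens ring, 38 mm across, 6 mm high, lying flat.
- lens_brush: Bystander: loose brush, 150 mm long, lying flat.
- cleaner: Bystander: small white bottle, 44 mm in diameter, 110 mm high, standing.
- screwdriver: Bystander: loose screwdriver, 150 mm long, lying flat.
- occluder: Bystander: loose flat black paddle, disc of 56 mm with a handle, 5 mm thick; origin under the disc's centre.
There are look-alikes about, which are no part of the job. Leave any red look-alike of the eyepiece alone.

How it is judged:
By the outcome, as a careful person would: the job done as asked, in the order asked, and still so for the second after the job is handed in, while the arm keeps its last pose, push and grip.
It also fails if it takes over 43 s, if anything falls off the work surface, if the arm or the gripper's body presses on something with over 40 N, if the wrist force passes 120 N, or if a joint passes its speed limit or range.

## Working session

There is one attempt and no reset: what is moved stays moved. The work goes in short steps, Python scripts to look and compute and a tool call to move; the robot and the scene stay as the last step left them, time stands still between calls to the robot, and variables do not carry over. Pictures are saved under pics/ and viewed, about 8 in all and at most 12, crops included, and the job is handed in when it is done.

Besides the shell and the picture viewer there is one more tool, called after "Call:" as name(argument=value, ...) on one line, values as JSON. send_rows: Moves the arm, as the interface text tells. Its arguments: {"type":"object","properties":{"series":{"type":"array"},"newtons":{"type":"number"}},"required":["series"]}

```bash
mkdir -p pics
cat > h.py <<'E'
import numpy as np, cv2
from cell import manip
from scipy.spatial.transform import Rotation as R
def Ttool(s):
    T=np.eye(4);T[:3,:3]=R.from_euler('xyz',s['eef_rot']).as_matrix();T[:3,3]=s['eef_pos'];return T
def shot(n):
    s=manip.read_state();c=manip.camera(n)
    if 'pose' not in c: c['pose']=Ttool(s)@np.array(c['T_tool_cam'])
    return c
def f(c): return 240/np.tan(np.radians(c['vfov'])/2)
def ray(c,u,v):
    P=np.array(c['pose']);d=P[:3,:3]@np.array([(u-c['cx'])/f(c),(v-c['cy'])/f(c),1]);return P[:3,3],d
def atz(c,u,v,z):
    o,d=ray(c,u,v);return o+d*(z-o[2])/d[2]
def proj(c,p):
    q=np.linalg.inv(c['pose'])@np.append(p,1);return q[:2]/q[2]*f(c)+[c['cx'],c['cy']]
def save(c,n): cv2.imwrite('pics/'+n+'.png',c['img'][:,:,::-1])
E
python3 - <<'E'
from h import *
s=manip.read_state();print(s)
for n in ['scene','side','wrist']:
    c=shot(n);save(c,n)
    print(n,c['vfov'],c['cx'],c['cy'],np.round(c['pose'],3).tolist())
    for t in ['eyepiece','plain_tube','checker','bridge','rest_a','flank_left']:
        print(t,[(np.round(r['rect']).tolist(),round(r['conf'],2)) for r in manip.find_in(t,c)])
a=np.hstack([cv2.imread('pics/scene.png'),cv2.imread('pics/side.png')])
E
```

```text
{'clock': 0.0, 'joints': array([ 1.09139594e+00,  3.00471451e-01,  1.52160819e+00, -4.14794352e-06,
        1.32068494e+00, -6.65727999e-02]), 'qd': array([-0.00014307,  0.00020984, -0.00040681,  0.00068593, -0.00104128,
       -0.00104485]), 'effort': array([-7.90186514e-04, -5.31798220e+01, -3.52732229e+01,  7.08582834e-02,
        2.43041193e-02, -1.08804354e-04]), 'eef_pos': array([220.5297266 , 503.56663371, 212.87466159]), 'eef_rot': array([-3.14042305e+00, -7.39524010e-05,  2.72876605e+00]), 'wrist_force': array([ 0.68638186, -0.19105283, -0.01749714]), 'moment': array([-0.0276776 ,  0.01786948,  0.0056973 ]), 'finger_gap': 94.13120253380484}
scene 53.22116846463338 320.53664402379275 235.40842424659724 [[0.509, 0.728, -0.46, 1042.387], [0.861, -0.438, 0.26, -143.993], [-0.012, -0.528, -0.849, 1032.152], [0.0, 0.0, 0.0, 1.0]]
eyepiece [([443.0, 152.0, 32.0, 48.0], 0.74), ([296.0, 186.0, 57.0, 40.0], 0.71), ([264.0, 272.0, 64.0, 18.0], 0.66)]
plain_tube [([343.0, 238.0, 57.0, 40.0], 0.69)]
checker [([96.0, 292.0, 139.0, 108.0], 0.93)]
bridge [([136.0, 301.0, 44.0, 63.0], 0.97),
[... 491 characters left out ...]
], 0.66), ([314.0, 330.0, 18.0, 5.0], 0.25)]
plain_tube [([324.0, 196.0, 40.0, 43.0], 0.63), ([293.0, 187.0, 28.0, 37.0], 0.55), ([290.0, 419.0, 40.0, 61.0], 0.39)]
checker [([377.0, 336.0, 160.0, 144.0], 0.75)]
bridge [([425.0, 364.0, 69.0, 72.0], 0.95)]
rest_a [([252.0, 240.0, 44.0, 35.0], 0.62)]
flank_left [([418.0, 341.0, 33.0, 35.0], 0.77)]
wrist 59.01900383007404 314.2430674895103 228.9225439750504 [[0.402, 0.887, 0.226, 155.664], [0.916, -0.39, -0.1, 532.676], [-0.0, 0.247, -0.969, 383.893], [0.0, 0.0, 0.0, 1.0]]
eyepiece [([442.0, 418.0, 68.0, 51.0], 0.79), ([145.0, 458.0, 61.0, 22.0], 0.62)]
plain_tube []
checker []
bridge []
rest_a [([114.0, 439.0, 72.0, 37.0], 0.89)]
flank_left []
```

View pics/scene.png

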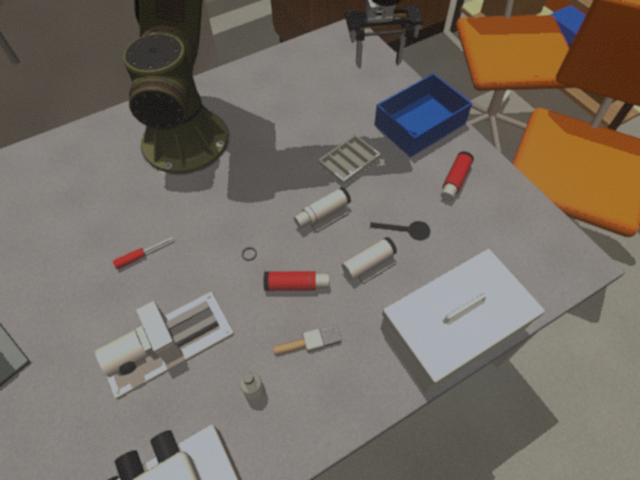

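View pics/side.png

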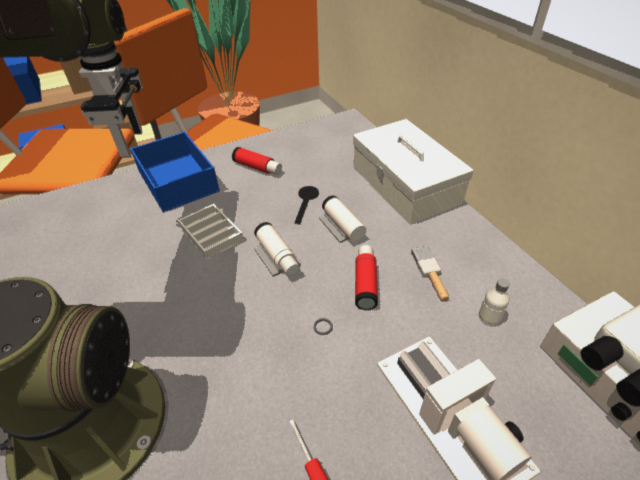

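The candidates in the scene picture are a white tube at (323,208), a white tube at (370,258) and red tubes at (296,281) and (458,175). The one at (323,208) shows a narrower nose on its left, at about (303,217), and a black band at the other end. The tube at (370,258) has no nose, and the red ones are look-alikes. The checker is at (165,345), with its open V to the right and up, the bridge at (158,332) and the collimator at (120,352). I'll confirm both in one enlarged crop.

Run:
```python
from h import *
a=cv2.imread('pics/scene.png');b=cv2.imread('pics/side.png')
rs=lambda i,x,y,w,h,k: cv2.resize(i[y:y+h,x:x+w],None,fx=k,fy=k,interpolation=cv2.INTER_CUBIC)
L=np.vstack([rs(a,85,285,160,120,2.5),rs(a,285,180,80,60,5)])
Rr=np.vstack([rs(b,370,330,160,120,2.5),rs(b,240,215,80,60,5)])
cv2.imwrite('pics/crop.png',np.hstack([L,Rr]));print(L.shape,Rr.shape)
```

```text
(600, 400, 3) (600, 400, 3)
```

View pics/crop.png

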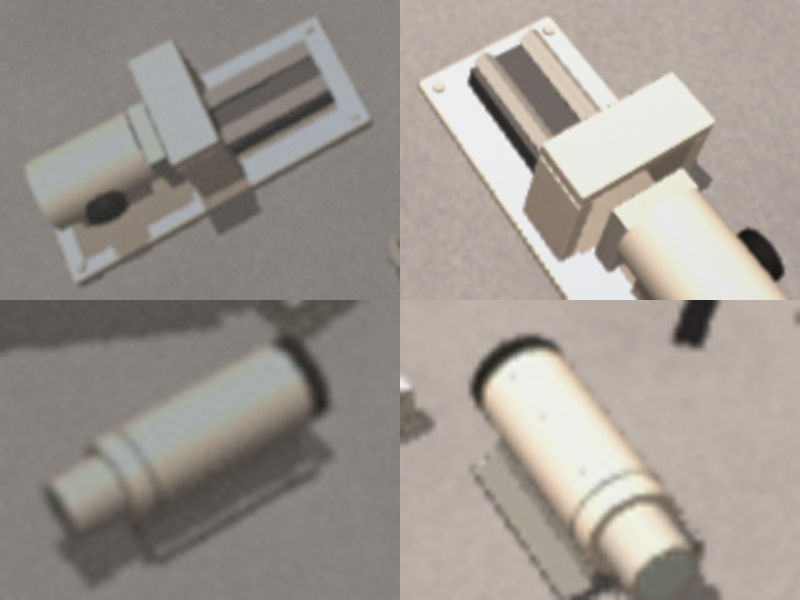

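The crop confirms it: the white tube with the narrower nose and black band at scene (323,208) is the eyepiece, nose end at (297,221) and rear at (346,194). Next I triangulate the tube and fit the checker.

```bash
cat > m.py <<'E'
from h import *
from scipy.optimize import least_squares
c1=shot('scene');c2=shot('side')
def tri(p,q):
    o1,d1=ray(c1,*p);o2,d2=ray(c2,*q)
    A=np.stack([d1,-d2],1);t=np.linalg.lstsq(A,o2-o1,rcond=None)[0];a=o1+d1*t[0];b=o2+d2*t[1];return (a+b)/2,np.linalg.norm(a-b)
n,e1=tri((297.4,221),(293.4,269.6));b,e2=tri((346,194.4),(263.4,230.6))
print('nose',n,e1,'back',b,e2,'len',np.linalg.norm(n-b),'yaw',np.degrees(np.arctan2(*(n-b)[1::-1])))
N=atz(c1,297.4,221,34);B=atz(c1,346,194.4,34);print('z34 scene',N,B, 'side',atz(c2,293.4,269.6,34),atz(c2,263.4,230.6,34))
pts=[(c1,(211.8,291.8),-160,-60,12),(c1,(233,333),-160,60,12),(c1,(117,397.2),115,60,12),
(c1,(171.8,341.8),-45,1,107),(c1,(153.8,301.4),-45,-1,107),(c1,(136.2,309.8),-5,-1,107),(c1,(156.2,350.2),-5,1,107),
(c2,(429.2,336.8),-160,60,12),(c2,(378,362.8),-160,-60,12),
(c2,(427.2,389.2),-45,-1,107),(c2,(479.2,359.6),-45,1,107),(c2,(495.6,378.4),-5,1,107),(c2,(440.4,409.2),-5,-1,107)]
def res(p):
    r=[];co,si=np.cos(p[2]),np.sin(p[2])
    for c,uv,x,y,z in pts:
        if abs(y)==1:y*=p[3]
        r+=list(proj(c,[p[0]+co*x-si*y,p[1]+si*x+co*y,z])-uv)
    return np.array(r)
s=least_squares(res,[600,-200,-1.5,50],loss='soft_l1')
print(s.x,np.degrees(s.x[2]));print(np.round(res(s.x).reshape(-1,2),1).tolist())
E
python3 m.py
```

```text
nose [438.68303049 130.53166843  35.70046872] 4.877769364458562 back [428.44572302 280.6417888   31.05000678] 4.092222470860288 len 150.53065301512896 yaw -86.09854636067195
z34 scene [435.79865348 133.13977676  34.        ] [428.57910842 281.25958605  34.        ] side [439.97017037 129.16136859  34.        ] [428.20270175 274.90366605  34.        ]
[ 550.17321158 -290.26313932   -1.56601199   51.33107038] -89.72587760564116
[[-0.9, -1.0], [-0.2, -0.3], [-3.9, 0.9], [-0.6, -1.1], [-0.7, -1.0], [-1.3, -0.2], [-4.0, 0.5], [0.7, -1.9], [-1.1, -1.5], [-0.8, -3.2], [-0.5, -1.9], [1.0, -0.2], [2.7, -0.5]]
```

Call:
send_rows(series=[[[1,-20,-11,1,4],[1,-60,-34,4,12],[1,-105,-60,7,20],[1,-150,-85,10,28],[1,-195,-110,13,36],[1,-240,-136,16,44],[1,-275,-156,18,52],[1,-297,-168,20,59],[1,-307,-174,20,62.8],[1,-307,-174,20,62.8]]])

```text
clock: 2.15
eef_pos: [432.7, 220.2, 193.4]
eef_rot: [-3.142, 0.0, 1.63]
wrist_force: [0.4, -0.0, 0.1]
finger_gap: 93.9
```

Run:
```python
from h import *
s=manip.read_state();print(s['clock'],s['eef_pos'],s['eef_rot'],s['wrist_force'],np.abs(s['qd']).max())
c=shot('wrist');save(c,'w1')
for t in ['eyepiece','nose_tip']:
  for r in manip.silhouettes(t,c):
    m=r['pixels'].astype(np.uint8);k=cv2.minAreaRect(cv2.findNonZero(m))
    bx=cv2.boxPoints(k);print(t,r['conf'],r['rect'],[np.round(atz(c,*p,34)[:2],1).tolist() for p in bx])
for p in [(432,221,34),(438,131,34),(428,281,34)]:print(proj(c,p))
```

```text
2.15 [432.71153417 220.16852116 193.39531377] [-3.14152779e+00  1.05653705e-04  1.62955966e+00] [ 0.42584763 -0.03549323  0.07616735] 0.05410931310160727
eyepiece 0.94 [387.9, 410.9, 92.0, 53.3] [[510.9, 41.3], [591.0, 46.0], [599.7, -10.0], [516.6, -14.9]]
eyepiece 0.81 [282.8, 136.2, 61.5, 188.6] [[405.8, 279.8], [452.0, 282.5], [463.9, 124.7], [412.0, 121.7]]
nose_tip 0.62 [390.9, 339.2, 134.9, 125.6] [[506.4, 6.3], [586.9, 140.2], [628.5, 108.6], [549.8, -31.5]]
nose_tip 0.58 [283.4, 132.7, 61.5, 188.6] [[405.8, 279.8], [451.3, 282.5], [463.1, 124.7], [412.0, 121.7]]
[313.06063931 212.56269448]
[314.0787107  316.64981402]
[312.30341944 135.14490595]
```

View pics/w1.png

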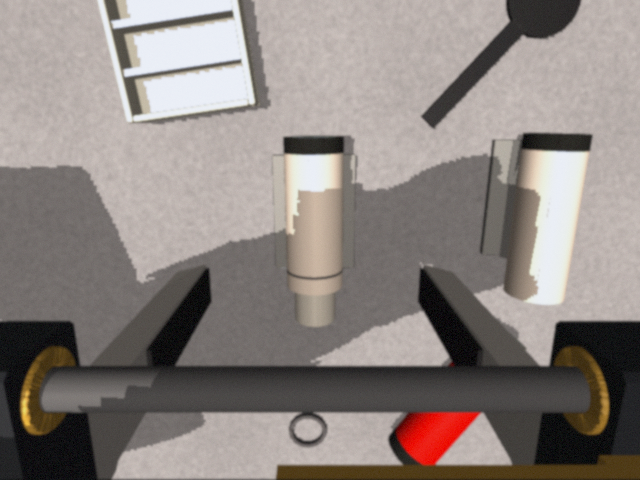

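Run:
```python
from h import *
s=manip.read_state();c=shot('wrist')
r=[r for r in manip.silhouettes('eyepiece',c) if r['rect'][0]<350][0]['pixels']
vs=np.nonzero(r.any(1))[0];print(vs[0],vs[-1])
P=[]
for v in range(vs[0]+12,vs[-1]-5,12):
    us=np.nonzero(r[v])[0];u=(us[0]+us[-1])/2;p=atz(c,u,v,38);P.append(p);print(v,us[0],us[-1],p[:2].round(1))
P=np.array(P);k=np.polyfit(P[:,1],P[:,0],1);yaw=np.degrees(np.arctan2(-1,-k[0]));print('yaw',yaw)
y1=atz(c,315,vs[-1]+1,51)[1];y0=atz(c,314,vs[0],57)[1];print('ends',y0,y1,y0-y1)
for y in [(y1+90),(y0-60)]: print('origin',np.polyval(k,y),y)
print(np.degrees(s['eef_rot']),s['eef_pos'])
```

```text
Traceback (most recent call last):
IndexError: list index out of range
```

Run:
```python
from h import *
s=manip.read_state()
for i in range(4):
    c=shot('wrist')
    L=[q for t in ['eyepiece','nose_tip'] for q in manip.silhouettes(t,c) if q['rect'][0]<350 and q['rect'][2]<80]
    if L: break
r=L[0]['pixels']
vs=np.nonzero(r.any(1))[0];print(vs[0],vs[-1])
P=[]
for v in range(vs[0]+12,vs[-1]-5,16):
    us=np.nonzero(r[v])[0];u=(us[0]+us[-1])/2;p=atz(c,u,v,38);P.append(p);print(v,us[0],us[-1],p[:2].round(1))
P=np.array(P);k=np.polyfit(P[:,1],P[:,0],1);yaw=np.degrees(np.arctan2(-1,-k[0]));print('yaw',yaw)
y1=atz(c,315,vs[-1]+1,51)[1];y0=atz(c,314,vs[0],57)[1];print('ends',y0,y1,y0-y1)
for y in [(y1+90),(y0-60)]: print('origin',np.polyval(k,y),y)
print(np.degrees(s['eef_rot']),s['eef_pos'])
```

```text
135 328
147 284 345 [428.8 274.3]
163 286 344 [429.9 262.3]
179 286 344 [430.7 250.1]
195 287 345 [432.3 237.7]
211 286 344 [432.3 225. ]
227 286 344 [433.1 212.1]
243 287 344 [434.4 198.9]
259 287 343 [434.8 185.5]
275 288 344 [436.5 171.8]
291 290 341 [437.  157.8]
307 296 336 [438.4 143.6]
yaw -85.98946628337423
ends 283.71323339168237 130.23712848746476 153.4761049042176
origin 432.8269620361549 220.23712848746476
origin 432.5832468939702 223.71323339168237
[ 1.79995807e+02 -4.86844994e-03  9.36890969e+01] [431.61361218 221.94889723 193.51657292]
```

Call:
send_rows(series=[[[1,0,1,15,-0.3],[1,0,1,45,-0.3],[1,0,1,80,-0.3],[1,0,1,115,-0.3],[1,0,1,140,-0.3],[1,0,1,154,-0.3],[1,0,1,160,-0.3],[1,0,1,161.5,-0.3],[1,0,1,161.5,-0.3],[1,0,1,161.5,-0.3]]])

```text
clock: 3.55
eef_pos: [433.5, 221.5, 32.8]
eef_rot: [3.14, -0.0, 1.638]
wrist_force: [0.6, -0.1, -0.2]
finger_gap: 94.4
```

Call:
send_rows(series=[[[0.3,0,0,0,0],[0.3,0,0,0,0],[0.3,0,0,0,0],[0.3,0,0,0,0],[0.3,0,0,0,0],[0.3,0,0,0,0],[0.3,0,0,0,0],[0.3,0,0,0,0]]], newtons=50)

```text
clock: 4.35
eef_pos: [432.4, 221.2, 31.9]
eef_rot: [-3.14, 0.0, 1.638]
wrist_force: [-5.8, -0.5, 4.0]
finger_gap: 45.0
```

Call:
send_rows(series=[[[0.3,0,0,-5,0],[0.3,0,0,-20,0],[0.3,0,0,-45,0],[0.3,-15,4,-75,0],[0.3,-50,14,-100,0.5],[0.3,-90,25,-115,1],[0.3,-130,36,-118,1.5],[0.3,-172,48,-118,2],[0.3,-214,59,-118,2.5],[0.3,-256,71,-118,3]]])

```text
clock: 5.35
eef_pos: [521.3, -31.2, 150.2]
eef_rot: [3.141, 0.0, 1.585]
wrist_force: [0.7, -0.1, -2.2]
finger_gap: 45.0
```

Call:
send_rows(series=[[[0.3,-38,10,0,0.3],[0.3,-65,18,0,0.6],[0.3,-78,21,0,0.6],[0.3,-82,23,0,0.6],[0.3,-82,23,0,0.6],[0.3,-82,23,0,0.6]]])

```text
clock: 5.95
eef_pos: [545.1, -109.9, 150.0]
eef_rot: [-3.141, -0.0, 1.576]
wrist_force: [0.3, 0.3, -2.4]
finger_gap: 45.2
```

Run:
```python
from h import *
s=manip.read_state();print(s['clock'],s['eef_pos'],np.degrees(s['eef_rot']),s['wrist_force'],s['finger_gap'])
c=shot('wrist');save(c,'w2')
def ch(x,y,z): return proj(c,[550.2+.0048*x+y,-290.3-x+.0048*y,z]).round(1)
for n,p in dict(plateL=(-160,60,12),plateR=(-160,-60,12),brL=(-45,51,107),brR=(-45,-51,107),legL=(-45,39,50),legR=(-45,-39,50)).items():print(n,ch(*p))
T=Ttool(s)
for x in (60,-60,-90): print('tube',x,proj(c,(T@[x,0,-2,1])[:3]))
```

```text
5.95 [ 545.13748124 -109.85993425  149.99076541] [-1.79992700e+02 -1.21133999e-02  9.03138591e+01] [ 0.25233233  0.25440036 -2.35148185] 45.228042697263774
plateL [398.5 246.1]
plateR [240.3 246.1]
brL [404.3 472.1]
brR [236.8 471.9]
legL [372.3 410.1]
legR [266.8 410. ]
tube 60 [312.7941563  151.72149614]
tube -60 [313.29296849 415.11958077]
tube -90 [313.3948629  468.92498959]
```

View pics/w2.png

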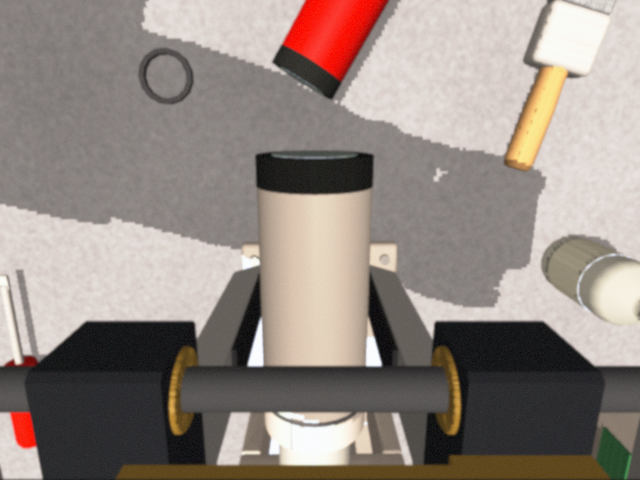

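Call:
send_rows(series=[[[0.3,-5,1,0,0],[0.3,-15,3,5,0],[0.3,-23,3.7,20,0],[0.3,-25,3.7,40,0],[0.3,-25,3.7,58,0],[0.3,-25,3.7,70,0],[0.3,-25,3.7,76,0],[0.3,-25,3.7,77,0],[0.3,-25,3.7,77,0],[0.3,-25,3.7,77,0]]])

```text
clock: 7.0
eef_pos: [549.5, -136.1, 73.6]
eef_rot: [3.14, 0.0, 1.575]
wrist_force: [-0.3, -0.3, -2.3]
finger_gap: 45.1
```

Run:
```python
from h import *
S=[]
for i in range(4): S.append(manip.read_state());c2=shot('side')
S.append(manip.read_state());c1=shot('scene')
pos=np.mean([s['eef_pos'] for s in S],0);print([s['eef_pos'].round(1).tolist() for s in S],pos,np.degrees(S[-1]['eef_rot']),np.mean([s['wrist_force'] for s in S],0))
T=Ttool(S[-1]);T[:3,3]=pos
ims=[]
for c,(x,y,w,h) in ((c1,(120,250,160,120)),(c2,(360,290,160,120))):
    k=5 if 0 else 2.5*2
    im=cv2.resize(c['img'][y:y+h,x:x+w,::-1],None,fx=k/2*1.0,fy=k/2,interpolation=cv2.INTER_CUBIC)
    q=c
    def d(p,col): 
        a=(proj(q,p)-[x,y])*2.5+0.75; cv2.circle(im,tuple(int(v) for v in a),2,col,-1)
    for xx in (60,-60,-90): d((T@[xx,0,-2,1])[:3],(0,0,255))
    d((550.2,-290.3,60),(255,0,0))
    for X,Y,Z in ((-45,51,107),(-45,-51,107),(-5,51,107),(-5,-51,107),(-160,60,12),(-160,-60,12),(-140,21,48),(-140,-21,48)): d((550.2+.0048*X+Y,-290.3-X+.0048*Y,Z),(0,200,0))
    ims.append(im)
cv2.imwrite('pics/pre.png',np.hstack(ims))
```

```text
[[549.5, -136.1, 73.6], [549.5, -136.1, 73.7], [549.4, -136.0, 73.6], [549.3, -136.0, 73.5], [549.3, -136.0, 73.4]] [ 549.3828483  -136.04753251   73.54162143] [1.79962645e+02 1.37987516e-02 9.02532083e+01] [-0.20405281  0.21956853 -2.57944028]
```

View pics/pre.png

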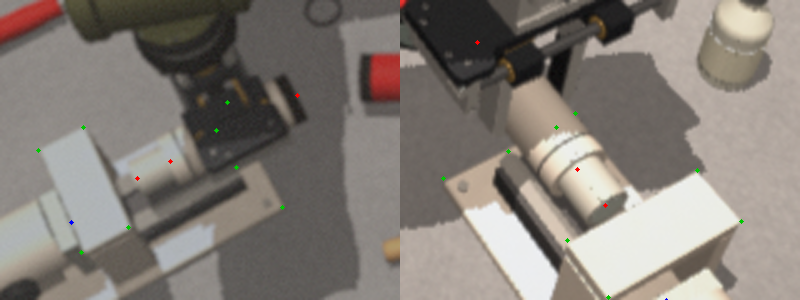

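Call:
send_rows(series=[[[0.3,0,0,4,0],[0.3,0,0,9,0],[0.3,0,0,10.5,0],[0.3,-1,0,10.5,0],[0.3,-5,0,10.5,0],[0.3,-10,0,10.5,0],[0.3,-15,0,10.5,0],[0.3,-20,0,10.5,0],[0.3,-24,0,10.5,0],[0.3,-25,0,10.5,0]]])

```text
clock: 8.25
eef_pos: [549.2, -161.6, 62.5]
eef_rot: [3.142, 0.0, 1.575]
wrist_force: [0.2, 0.1, -2.1]
finger_gap: 45.0
```

Call:
send_rows(series=[[[0.3,-1,0,0,0],[0.3,-5,0,0,0],[0.3,-10,0,0,0],[0.3,-15,0,0,0],[0.3,-20,0,0,0],[0.3,-24,0,0,0],[0.3,-27,0,0,0],[0.3,-29,0,0,0],[0.3,-30,0,0,0],[0.3,-30,0,0,0]]])

```text
clock: 9.25
eef_pos: [549.3, -191.0, 62.5]
eef_rot: [3.142, 0.0, 1.575]
wrist_force: [-0.2, -0.1, -2.1]
finger_gap: 45.2
```

Call:
send_rows(series=[[[0.3,0,0,1.5,0],[0.3,0,0,3,0],[0.3,0,0,3,0],[0.3,-1.5,0,3,0],[0.3,-3,0,3,0],[0.3,-4.5,0,3,0],[0.3,-6,0,3,0],[0.3,-6,0,3,0]]])

```text
clock: 10.05
eef_pos: [549.4, -197.2, 59.5]
eef_rot: [3.141, 0.0, 1.575]
wrist_force: [0.6, -0.0, -2.5]
finger_gap: 44.8
```

Call:
send_rows(series=[[[0.3,-0.5,0,0,0],[0.3,-1,0,0,0],[0.3,-1.5,0,0,0],[0.3,-2,0,0,0],[0.3,-2,0,0,0]]])

```text
clock: 10.55
eef_pos: [549.2, -197.9, 59.1]
eef_rot: [-3.141, -0.002, 1.576]
wrist_force: [-0.5, 8.4, -2.5]
finger_gap: 45.1
```

Call:
send_rows(series=[[[0.3,0.7,0,0,0],[0.3,0.7,0,0.4,0],[0.3,0.7,0,0.8,0],[0.3,0.7,0,1.2,0],[0.3,0.7,0,1.2,0]]])

```text
clock: 11.05
eef_pos: [549.3, -197.8, 58.3]
eef_rot: [-3.141, -0.001, 1.575]
wrist_force: [-1.3, 5.8, -0.4]
finger_gap: 45.2
```

Call:
send_rows(series=[[[0.3,0,0,0.3,0],[0.3,0,0,0.6,0],[0.3,0,0,0.9,0],[0.3,0,0,0.9,0]]])

```text
clock: 11.45
eef_pos: [549.4, -197.8, 58.2]
eef_rot: [3.141, -0.001, 1.575]
wrist_force: [-4.3, 8.6, 7.5]
finger_gap: 45.3
```

Call:
send_rows(series=[[[0.3,0,-0.3,0.3,0],[0.3,0,-0.5,0.6,0],[0.3,0,-0.5,0.9,0],[0.3,0,-0.5,1,0],[0.3,0,-0.5,1,0]]], newtons=60)

```text
clock: 11.95
eef_pos: [549.4, -197.8, 58.1]
eef_rot: [3.14, -0.0, 1.575]
wrist_force: [-5.7, 10.4, 16.1]
finger_gap: 44.7
```

Call:
send_rows(series=[[[0.3,0.2,-0.3,0,0],[0.3,0.2,-0.7,0.2,0],[0.3,0.2,-0.7,0.4,0],[0.3,0.2,-0.7,0.4,0],[0.3,0.2,-0.7,0.4,0]]])

```text
clock: 12.45
eef_pos: [549.4, -197.8, 58.2]
eef_rot: [3.138, 0.0, 1.575]
wrist_force: [-3.4, 9.0, 16.3]
finger_gap: 44.5
```

Run:
```python
from h import *
for i in range(3):
    s=manip.read_state();c=shot(['scene','wrist','side'][i]);save(c,'p%d'%i);print(s['eef_pos'].round(2),np.degrees(s['eef_rot']).round(2),s['wrist_force'].round(1),s['moment'].round(3),s['finger_gap'])
a=cv2.imread('pics/p2.png')[290:410,360:520];b=cv2.imread('pics/p1.png')
cv2.imwrite('pics/chk.png',np.hstack([cv2.resize(a,(400,300),interpolation=cv2.INTER_CUBIC),cv2.resize(b,(400,300))]))
```

```text
[ 549.43 -197.82   58.15] [1.798e+02 2.000e-02 9.026e+01] [-3.4  9.  16.3] [ 1.631  0.563 -0.017] 44.52542441135209
[ 549.41 -197.83   58.14] [1.7981e+02 2.0000e-02 9.0260e+01] [-2.6  8.9 15.7] [ 1.661  0.57  -0.025] 45.02211151508977
[ 549.42 -197.84   58.15] [1.7981e+02 2.0000e-02 9.0260e+01] [-1.9  9.6 16.4] [ 1.671  0.573 -0.013] 44.428789604201256
```

View pics/chk.png

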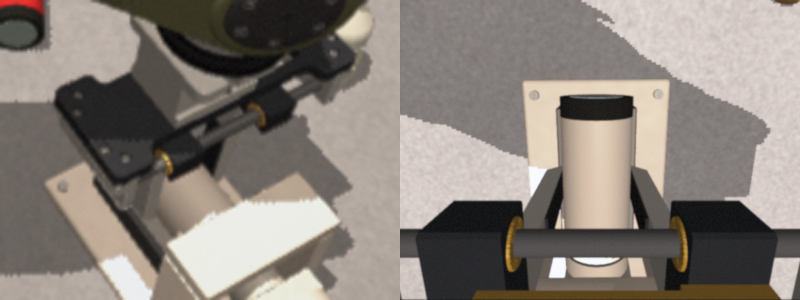

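The tube lies in the V with its front under the bridge, and the forces show contact with the stop (Fy 9 N) and the V (Fz 16 N). I'll add the last bit of press.

Call:
send_rows(series=[[[0.3,0.1,-0.2,0.3,0],[0.3,0.1,-0.2,0.6,0],[0.3,0.1,-0.2,0.6,0],[0.3,0.1,-0.2,0.6,0],[0.3,0.1,-0.2,0.6,0],[0.3,0.1,-0.2,0.6,0],[0.3,0.1,-0.2,0.6,0],[0.3,0.1,-0.2,0.6,0]]])

```text
clock: 13.4
eef_pos: [549.4, -197.8, 58.1]
eef_rot: [3.138, 0.001, 1.575]
wrist_force: [-3.3, 10.0, 21.6]
finger_gap: 44.4
```

Call:
send_rows(series=[[[0.3,0,-0.2,-0.1,0],[0.3,0,-0.4,-0.1,0],[0.3,0,-0.4,-0.1,0],[0.3,0,-0.4,-0.1,0],[0.3,0,-0.4,-0.1,0],[0.3,0,-0.4,-0.1,0],[0.3,0,-0.4,-0.1,0],[0.3,0,-0.4,-0.1,0],[0.3,0,-0.4,-0.1,0],[0.3,0,-0.4,-0.1,0]]])

```text
clock: 14.4
eef_pos: [549.4, -197.8, 58.1]
eef_rot: [3.137, 0.001, 1.575]
wrist_force: [0.7, 8.9, 18.1]
finger_gap: 44.9
```

Run:
```python
from h import *
for i in range(3):
    c=shot('side');s=manip.read_state();print(s['clock'],s['eef_pos'].round(2),s['wrist_force'].round(1),s['finger_gap'])
if 16<s['wrist_force'][2]<24 and s['wrist_force'][1]>3: print(manip.sign_off())
```

```text
14.45 [ 549.36 -197.83   58.09] [ 0.5  8.2 18.6] 44.8241580051016
14.5 [ 549.4  -197.85   58.11] [-0.1  8.2 17.8] 45.29311953806175
14.55 [ 549.42 -197.83   58.11] [ 0.5  9.  18.5] 44.75744321577699
the job is handed in; nothing more can be done
None
```

The eyepiece tube is seated in the V-block with its nose against the end stop, and I handed the job in at 14.6 s with the arm still holding and pressing it.

I gripped it across the middle, carried it over the desk and slid it nose first under the bridge. No contact force showed until the nose met the stop at about 8 N. Then I lowered it into the V.

- **Down press:** the wrist read about 18.5 N. With the tube's own weight added, the flanks carry about 21 N.
- **Both flanks:** the sideways force read about 0 N, so the load is even on the two sides. It had read −3 to −6 N before I trimmed the position.
- **End stop:** the nose bears on it with about 8–9 N.
- **Height and grip:** the tool height of 58.1 mm fits a tube axis at 60 mm. The fingers stayed at 45 mm with a 60 N grip.
- **Pictures:** the last ones show the tube in the V under the bridge. The nose touching the stop itself can't be seen, so that rests on the force readings. The stop was met about 2 mm before the position estimated from the cameras, which is within the calibration error.

I didn't check the plain tube and the loose things again at the end. The arm passed clear above them, and no unexpected forces showed.

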